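Set the width stop of a glass-strip jig by its knurled wheel

ROBOT

A 6-joint arm with a two-finger parallel gripper is mounted at the origin on the work surface. World frame = base frame: x ahead of the robot, y to its left, z up, the work surface at z = 0. Lengths are in mm, angles in degrees, forces in N, time in s.
With the tool pointing down it reaches from about 350 to 850 mm from the base axis. Payload 8.1 kg.
Tool frame: the origin (TCP) lies at the very end of the fingers, on their centre line; the grasp point (between the pads) lies 19 mm behind it; z points along the fingers, y is the direction in which the jaws open and shut (so a half turn about z gives the same grasp; the last joint's range is limited). The gripper opens to 85 mm and grips with 20 to 120 N. Pads are 22 mm wide; open, the fingers measure 114 mm over their backs; the gripper's body (76 mm by 85 mm) begins 54 mm behind the grasp point. The pads swing forward as they close: fully open they stand 13 mm farther back than shut.
Start: joints at [68.617, 7.471, 85.268, -0, 87.261, -4.893], TCP at [170.284, 575.333, 231.292] pointing down, gripper open.
Joint ranges: [-169.43, 169.43], [-51.17, 129.36], [1.28, 143.12], [-76.62, 256.62], [0, 156.53], [-152.29, 152.29]. Speed limits (degrees/s): [136.94, 136.94, 159.86, 180, 180, 180].

INTERFACE

Orientations are given as [roll, pitch, yaw] about the fixed x, y, z axes, in that order (R = Rz(yaw) Ry(pitch) Rx(roll)).
In Python, from bench import r gives the robot as it stands.
- The arm moves only by the shell command python3 -m jog 'ROWS' [OPENING] [FORCE]. ROWS is JSON, a list of rows, each a list of 6 numbers: the shift along the tool's x, y, z normalised to -1 to 1, where 1 is 0.25 m, then the turn, a rotation vector about the tool's x, y, z normalised to -1 to 1, where 1 is pi rad. In form: [[x, y, z, ax, ay, az], ...]. A call has 1 to 10 rows; each row is the pose to reach, as a shift and turn from the pose commanded when the call began, along the tool's axes at that moment, turning the shorter way round; what a row does not reach only later rows make up. A row lasts 1/10 s, in which the tool goes at most 50 mm and 8.59 degrees, less where a joint would pass 70% of its speed; a pose out of reach is approached as far as the arm can. A call with a number of a shift or a turn outside -1 to 1 is refused whole. A call with a gripper value outside its range is refused whole. OPENING is the opening, from 0 (shut) to 1 (fully open), set as the call begins (- or left out, the last holds). The fingers move at their own pace and stop on an object; FORCE is the grip in N (left out, the last holds). Time passes only in rows, so rows that repeat a pose let the fingers close. It gives the time, the measured TCP pose, the force and the opening at its end, in the units of the state.
- r.sense(): the state, without advancing time (a new reading comes with each control period).
- r.snapshot(name): name is "side" or "top"; returns a dict with "pixels" (420x560x3 uint8, red, green, blue), "intrinsics" (3x3 intrinsics, pixels), "extrinsics" (4x4, takes a point from camera to world coordinates). Camera axes: x right, y down, z forward; pixel columns grow to the right and rows downward; lengths in mm; the calibration is good to about 2 mm. A picture is of the moment at which its call begins. There is no depth.
- r.hand_in(): hands the job in, once; it reports no verdict.
The state is a dict: "time": time; "joint_pos": joint angles; "qd": joint speeds; "joint_efforts": joint torques, N m; "tool_pos": TCP position; "tcp_rot": TCP orientation; "ft_force": force on the tool from outside, world axes, zero at the start; "wrist_torque": the same for the moment, N m; "finger_gap": finger opening in mm.
Only numpy, scipy, OpenCV 4.12 (cv2) and the standard library are available. Lean on these libraries where they do the work, as an engineer would, in place of code of your own. Each camera call takes 0.05 s, during which the arm holds its last target.

TASK

Set the gap on the glass-strip jig: with the closed fingertips resting on top of the knurled wheel, roll it until the front face of the sliding jaw is level with the upright gauge blade beside the track (within the blade's thickness), then take the hand clear. Press gently, several strokes are needed; move the jaw by the wheel alone, never touching the jaw itself. Grip and lift nothing, and leave the glass, tools and other loose things where they are.

Things in the scene. Friction and masses are not known exactly. Their poses are not given: they have to be found in the camera images.
- jig: the strip-width jig, fixed to the bench: aluminium base plate 140 (x) by 370 (y) by 12 mm thick. Origin on the bench, 5 mm in y from the plate's centre. The jaw slides along the jig's y axis, +y closes the gap. At +y is the fixed dark steel fence (inner face at y = +140 mm, top 46 mm above the bench), at y = -95 mm the wheel between two grey cheeks
- wheel: knurled steel adjuster wheel, 70 mm diameter, 24 mm wide; origin at its centre; its level axle lies along the jig's x, 66 mm above the bench. It turns stiffly (about 1 N at the rim) and stays where left. Rolling the rim's top towards the fence (jig's +y) moves the jaw the same way, 0.34 mm per mm of rim travel (12 mm per rad); rolled back, it opens. The orientation turns with the wheel
- wheel_top (a point): highest point of the wheel's rim, 101 mm above the bench, 10 mm above the two cheeks (46 mm wide over both, 96 mm long in y, tops 91 mm above the bench). The head that carries wheel, cheeks, rods and jaw floats on springs: it starts to sink at about 2 N and gives straight down, 0.7 N per mm, at most 6 mm; this point sinks with it. Axes as the jig's
- jaw: sliding bright steel jaw, 90 (x) by 30 (y) by 32 mm, on two rods, top 52 mm above the bench; origin at the middle of its front face's lower edge (the face towards the fence), 20 mm above the bench. It slides only along the jig's y, up to 85 mm from fully open, and never reaches the fence
- gauge: the fixed gauge: an upright steel blade 8 mm thick (in y), 18 mm wide, top 58 mm above the bench, on a small block beside the track on the jig's +x side. Origin at its foot, mid-thickness of the blade; axes as the jig's. The jaw's front face is on the mark when it has the same y along the jig as this origin
- mould: round white plaster dish, 190 mm diameter, 26 mm high, loose; origin under its centre. To be left alone
- disc_a: small clear glass disc, 26 mm diameter, 7 mm thick, loose on the jig in front of the fence (the jaw never reaches it); origin under its centre. To be left alone
- disc_b: clear glass disc, 34 mm diameter, 8 mm thick, loose on the bench beside the jig; origin under its centre. To be left alone
- ring: dark steel ring, 36 mm diameter, 10 mm high, loose on the bench beside the jig near the wheel; origin under its centre. To be left alone
- jar: closed glass jar, 60 mm diameter, 85 mm high, loose; origin under its centre. To be left alone
- tweezers: steel tweezers 135 mm long, under 10 mm high, lying on the bench beyond the jig; origin under the middle, along x. To be left alone
- brush: hand brush 170 mm long lying on the bench; to be left alone

How it is judged:
By the outcome, as a careful person would: the job done as asked, in the order asked, and still so for the second after the job is handed in, with the robot touching nothing.
It also fails if it takes over 48 s, if anything falls off the work surface, if the arm or the gripper's body presses on something with over 40 N, if the wrist force passes 120 N, or if a joint passes its speed limit or range.

## Working session

There is one attempt and no reset: what is moved stays moved. The work goes in short steps, Python scripts to look and compute and a shell command to move; the robot and the scene stay as the last step left them, time stands still between calls to the robot, and variables do not carry over. Pictures are saved under pics/ and viewed, and the job is handed in when it is done.

```bash
ls; mkdir -p pics; cat > h.py <<'E'
from bench import r
import numpy as np, cv2
def snap(n,out):
    s=r.snapshot(n); cv2.imwrite('pics/'+out+'.png',cv2.cvtColor(s['pixels'],cv2.COLOR_RGB2BGR))
    np.savez('pics/'+out+'.npz',p=s['pixels'],K=s['intrinsics'],T=s['extrinsics']); return s
def load(out):
    d=np.load('pics/'+out+'.npz'); return d['p'],d['K'],d['T']
def ray(K,T,u,v):
    K=np.array(K);T=np.array(T)
    d=T[:3,:3]@np.linalg.solve(K,[u,v,1.]); return T[:3,3],d
def onz(K,T,u,v,z):
    o,d=ray(K,T,u,v); return o+d*(z-o[2])/d[2]
def proj(K,T,p):
    q=np.linalg.inv(T)@np.append(p,1.); q=K@q[:3]; return q[:2]/q[2]
E
python3 - <<'E'
from h import *
for n in('side','top'):
    s=snap(n,n+'0'); print(n,np.round(s['intrinsics'],1).tolist(),np.round(s['extrinsics'],3).tolist())
print(r.sense())
E
```

```text
pics
side [[409.7, 0.0, 277.7], [0.0, 409.7, 208.4], [0.0, 0.0, 1.0]] [[0.739, -0.469, 0.483, 61.857], [-0.673, -0.537, 0.509, -490.122], [0.021, -0.701, -0.713, 802.769], [0.0, 0.0, 0.0, 1.0]]
top [[503.5, 0.0, 272.0], [0.0, 503.5, 221.0], [0.0, 0.0, 1.0]] [[-0.006, -0.984, 0.18, 321.84], [-1.0, 0.008, 0.01, -8.244], [-0.012, -0.18, -0.984, 1312.805], [0.0, 0.0, 0.0, 1.0]]
{'time': 0.1, 'joint_pos': array([ 6.86188331e+01,  7.51159932e+00,  8.53226203e+01,  1.90894534e-04,
        8.72608818e+01, -4.89333136e+00]), 'qd': array([ 0.0228431 , -0.01816633, -0.18989757, -0.00961885,  0.03811753,
       -0.08374047]), 'joint_efforts': array([ 1.73166114e-03, -5.70950675e+01, -5.01941192e+01, -3.58137856e-05,
        8.21266731e-03,  7.93932653e-07]), 'tool_pos': array([170.08914444, 574.87910258, 230.3448112 ]), 'tcp_rot': array([-1.79905261e+02, -8.30220383e-03,  1.63512148e+02]), 'ft_force': array([0.15751629, 0.26641864, 0.89424457]), 'wrist_torque': array([-0.02327111, -0.0379186 , -0.07013341]), 'finger_gap': 85.60464147714646}
```

View pics/side0.png

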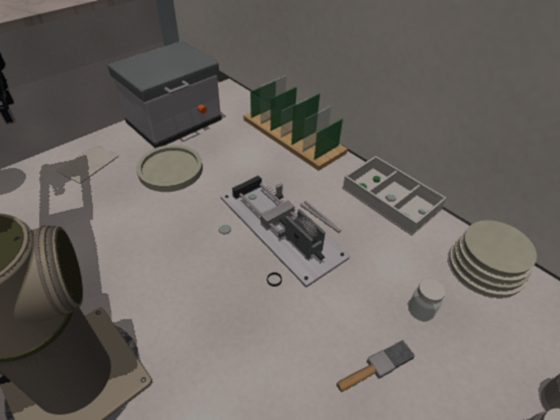

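View pics/top0.png

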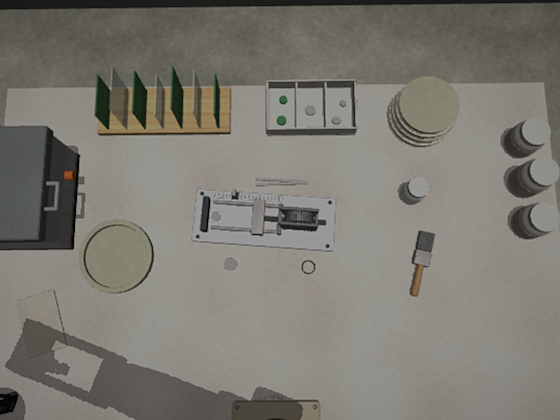

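The side view shows the jig from the fence at (245,187) to the wheel at (308,230). In the top view its plate spans (195,189) to (335,250), with the wheel at (299,217) and the jaw at (259,217). I'll enlarge both.

```bash
python3 - <<'E'
from h import *
for n,(x0,y0,x1,y1),f in(('top0',(180,175,350,260),4.7),('side0',(210,165,360,290),5)):
    p,K,T=load(n); c=p[y0:y1,x0:x1,::-1]
    cv2.imwrite(f'pics/z_{n}.png',cv2.resize(c,None,fx=f,fy=f,interpolation=cv2.INTER_CUBIC)[:600,:800])
E
```

```text
(no output)
```

View pics/z_top0.png

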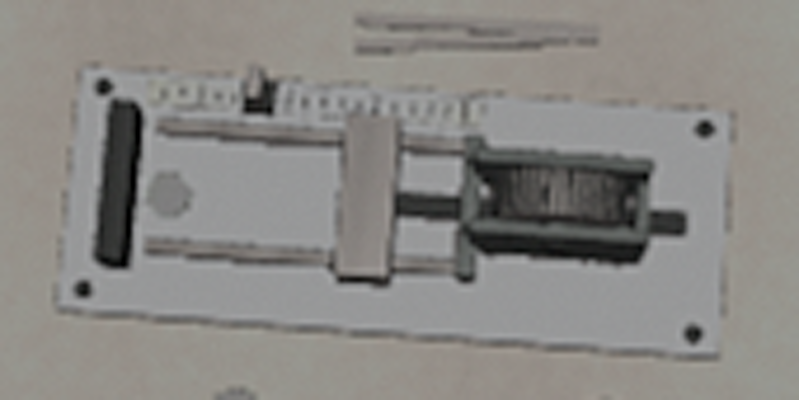

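View pics/z_side0.png

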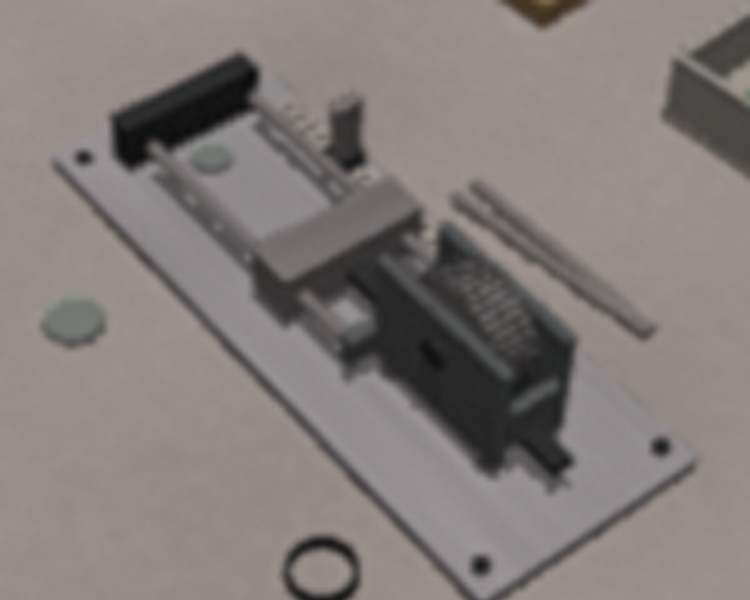

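The zoom shows the jaw's front face on the left edge of the bright block, (345,115) to (335,275). The gauge post is at about (258,75), and the gap to it is towards the fence. Next I fit the plate and measure these.

```bash
cat >> h.py <<'E'
def zc(pts,off,f): return [( (x+.5)/f-.5+off[0],(y+.5)/f-.5+off[1]) for x,y in pts]
E
python3 - <<'E'
from h import *
p,K,T=load('top0')
pt=zc([(85,65),(735,112),(717,357),(57,312)],(180,175),4.7)
C=np.array([onz(K,T,*q,12) for q in pt])[:,:2]; print(C.round(1))
for i in range(4): print(np.linalg.norm(C[i]-C[(i+1)%4]).round(1))
# holes etc
L=C[0]-C[1];L2=C[3]-C[2]; d=L+L2; W=(C[0]-C[3])+(C[1]-C[2])
print('yaw from long',np.degrees(np.arctan2(-d[0],d[1])),'short',np.degrees(np.arctan2(W[1],W[0])),C.mean(0))
p2,K2,T2=load('side0')
pt=zc([(53,160),(695,460),(482,603)],(210,165),5)
print('side',[onz(K2,T2,*q,12).round(1)[:2] for q in pt])
print('side fence corner/top', )
E
```

```text
[[ 649.2  202.4]
 [ 618.7 -164.5]
 [ 480.1 -150.5]
 [ 508.1  215.1]]
368.2
139.2
366.7
141.7
yaw from long -4.570160355067626 short -5.453178405991631 [564.04230873  25.64838379]
side [array([509.1, 213.6]), array([ 617.4, -161.4]), array([ 480.9, -150.8])]
side fence corner/top
```

```bash
python3 - <<'E'
from h import *
a=np.radians(-4.75); c=np.array([564,25.6]); R=np.array([[np.cos(a),-np.sin(a)],[np.sin(a),np.cos(a)]])
p,K,T=load('top0')
def jt(q,z): return (R.T@(onz(K,T,*zc([q],(180,175),4.7)[0],z)[:2]-c)).round(1)
p2,K2,T2=load('side0')
def js(q,z): return (R.T@(onz(K2,T2,*zc([q],(210,165),5)[0],z)[:2]-c)).round(1)
print('about plate centre')
print('fence inner',jt((143,102),46),jt((131,266),46), 'side',js((136,165),12),js((258,75),46))
print('jaw front top',jt((347,115),52),jt((336,276),52),'side',js((252,252),52),js((388,180),52))
print('jaw back top',jt((398,122),52),jt((390,282),52))
print('gauge top',jt((255,68),58),'side',js((346,98),58))
print('cheeks',[jt(q,91) for q in((470,150),(652,163),(640,262),(470,245))])
print('wheel top',jt((560,192),101), 'side',js((497,300),101))
# triangulate gauge top
def tri(A,B):
    M=[];b=[]
    for o,d in(A,B):
        d=d/np.linalg.norm(d);P=np.eye(3)-np.outer(d,d);M.append(P);b.append(P@o)
    return np.linalg.lstsq(np.vstack(M),np.hstack(b),rcond=None)[0]
for nm,q1,q2 in(('gauge',(257,72),(346,98)),('jawfrontnear',(336,276),(252,252)),('jawfrontfar',(347,115),(388,180))):
    X=tri(ray(K,T,*zc([q1],(180,175),4.7)[0]),ray(K2,T2,*zc([q2],(210,165),5)[0])); print(nm,X.round(1),(R.T@(X[:2]-c)).round(1))
E
```

```text
about plate centre
fence inner [ 43.8 143. ] [-47.7 140.6] side [-35.5 152.2] [ 40.8 141.8]
jaw front top [43.4 30.1] [-45.7  28.6] side [-44.8  28.8] [43.1 28.7]
jaw back top [41.6  2. ] [-46.8  -0.7]
gauge top [64.6 82. ] side [60.3 87.3]
cheeks [array([ 20.6, -38.8]), array([  20.8, -134.9]), array([ -32.4, -131.8]), array([-30.1, -42.6])]
wheel top [ -0.3 -87.4] side [   1.5 -101.7]
gauge [629.3 101.8  63.8] [58.7 81.4]
jawfrontnear [521.   57.7  52.7] [-45.5  28.4]
jawfrontfar [610.3  52.   50.4] [44.  30.1]
```

Cheeks and jaw agree with the given sizes. The jaw front is about 53 mm short of the gauge, and the wheel top is near world (556,-62,101). I move over in three legs with the fingers closed, turning on the last one.

```bash
python3 -m jog '[[-0.15,-0.13,0,0,0,0],[-0.29,-0.26,0,0,0,0],[-0.43,-0.39,0,0,0,0],[-0.57,-0.52,0,0,0,0],[-0.70,-0.64,0,0,0,0],[-0.735,-0.668,0,0,0,0],[-0.735,-0.668,0,0,0,0]]' 0 30
python3 -m jog '[[-0.15,-0.13,0,0,0,0],[-0.29,-0.26,0,0,0,0],[-0.43,-0.39,0,0,0,0],[-0.57,-0.52,0,0,0,0],[-0.70,-0.64,0,0,0,0],[-0.735,-0.668,0,0,0,0],[-0.735,-0.668,0,0,0,0]]'
```

```text
time: 0.8
tool_pos: [299.9, 361.8, 231.2]
tcp_rot: [-180.0, 0.0, 163.3]
ft_force: [-0.3, 0.7, -0.2]
finger_gap: -0.1
time: 1.5
tool_pos: [428.4, 150.7, 231.0]
tcp_rot: [180.0, -0.0, 163.4]
ft_force: [0.0, 0.4, 0.3]
finger_gap: 0.4
```

```bash
python3 -m jog '[[-0.15,-0.14,0,0,0,-0.02],[-0.29,-0.28,0,0,0,-0.04],[-0.43,-0.42,0,0,0,-0.0653],[-0.57,-0.55,0.08,0,0,-0.0653],[-0.70,-0.68,0.2,0,0,-0.0653],[-0.747,-0.718,0.324,0,0,-0.0653],[-0.747,-0.718,0.324,0,0,-0.0653],[-0.747,-0.718,0.324,0,0,-0.0653],[-0.747,-0.718,0.324,0,0,-0.0653]]'
python3 - <<'E'
from h import *
for n in('side','top'): snap(n,n+'1')
print(r.sense()['tool_pos'],r.sense()['tcp_rot'])
for n,(x0,y0,x1,y1),f in(('top1',(180,140,350,260),4.7),('side1',(210,145,360,265),5)):
    p,K,T=load(n); c=p[y0:y1,x0:x1,::-1]
    cv2.imwrite(f'pics/z_{n}.png',cv2.resize(c,None,fx=f,fy=f,interpolation=cv2.INTER_CUBIC)[:600,:800])
E
```

```text
time: 2.4
tool_pos: [556.8, -72.3, 151.8]
tcp_rot: [180.0, 0.1, 175.4]
ft_force: [-0.1, -0.9, -0.3]
finger_gap: 0.1
[557.06116907 -72.84557775 152.408327  ] [-179.99175229    0.18110548  175.38458622]
```

View pics/z_top1.png

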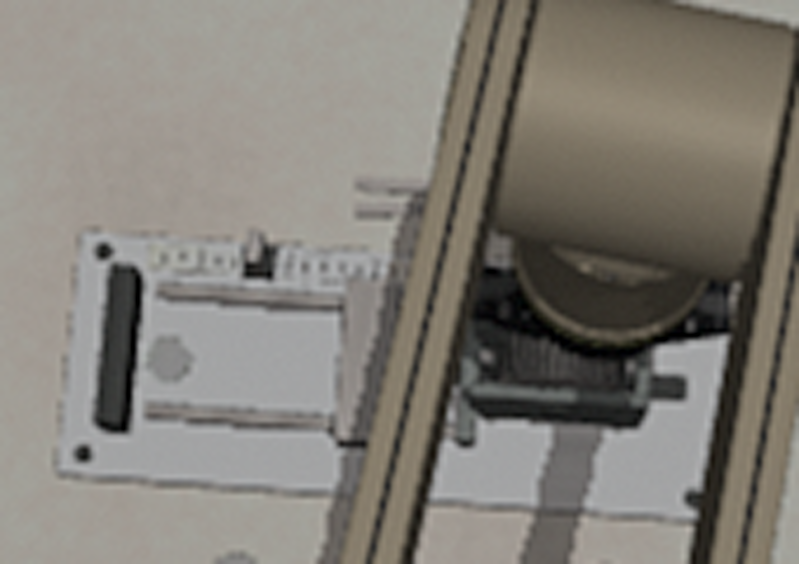

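View pics/z_side1.png

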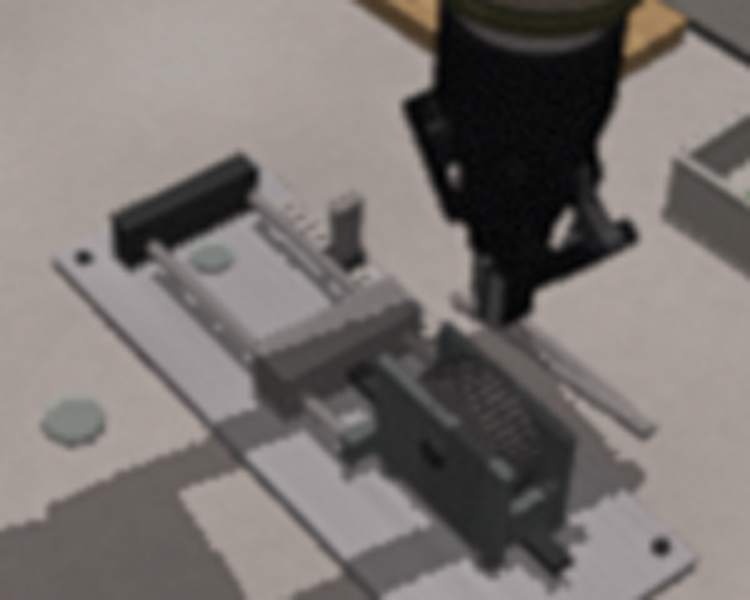

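Both views still show the gauge (side zoom (345,225)) and the jaw front, and the fingertip is at (500,318), above and behind the wheel. I go down gently.

```bash
python3 -c "
from h import *
p,K,T=load('side1'); print(proj(K,T,[557,-72.7,152.3]), zc([(500,320)],(210,145),5))"
python3 -m jog '[[0,-0.016,0.08,0,0,0],[0,-0.016,0.17,0,0,0],[0,-0.016,0.19,0,0,0],[0,-0.016,0.2,0,0,0],[0,-0.016,0.2,0,0,0],[0,-0.016,0.2,0,0,0]]'
```

```text
[309.67103753 208.36700191] [(309.6, 208.6)]
time: 3.1
tool_pos: [556.6, -78.4, 101.9]
tcp_rot: [-180.0, 0.1, 175.3]
ft_force: [0.1, -0.1, -0.2]
finger_gap: -0.2
```

```bash
python3 -m jog '[[0,0,0.008,0,0,0],[0,0,0.016,0,0,0],[0,0,0.016,0,0,0]]'; python3 -m jog '[[0,0,0.008,0,0,0],[0,0,0.008,0,0,0],[0,0,0.008,0,0,0]]'
```

```text
time: 3.4
tool_pos: [556.5, -78.6, 97.0]
tcp_rot: [-180.0, 0.1, 175.3]
ft_force: [1.0, -0.8, 4.3]
finger_gap: 0.2
time: 3.7
tool_pos: [556.4, -78.6, 94.9]
tcp_rot: [-180.0, 0.1, 175.3]
ft_force: [4.2, -1.5, 5.5]
finger_gap: -0.2
```

```bash
python3 -m jog '[[0,0.01,-0.004,0,0,0],[0,0.03,-0.006,0,0,0],[0,0.05,-0.006,0,0,0],[0,0.07,-0.006,0,0,0],[0,0.09,-0.006,0,0,0],[0,0.11,-0.006,0,0,0],[0,0.13,-0.006,0,0,0],[0,0.13,-0.006,0,0,0]]'
cat > look.py <<'E'
from h import *
import sys
n=sys.argv[1]
print({k:np.round(v,1).tolist() for k,v in r.sense().items() if k in('time','tool_pos','ft_force')})
snap('side','side'+n); snap('top','top'+n)
for m,(x0,y0,x1,y1) in(('top',(190,175,290,250)),('side',(220,160,320,235))):
    p,K,T=load(m+n); c=p[y0:y1,x0:x1,::-1]
    cv2.imwrite(f'pics/z_{m}{n}.png',cv2.resize(c,None,fx=8,fy=8,interpolation=cv2.INTER_CUBIC))
E
python3 look.py 2
```

```text
time: 4.5
tool_pos: [558.4, -44.9, 95.9]
tcp_rot: [180.0, 0.0, 175.3]
ft_force: [3.1, 3.0, 4.2]
finger_gap: -0.1
{'time': 4.5, 'tool_pos': [558.4, -44.9, 95.9], 'ft_force': [3.1, 3.0, 4.2]}
```

View pics/z_side2.png

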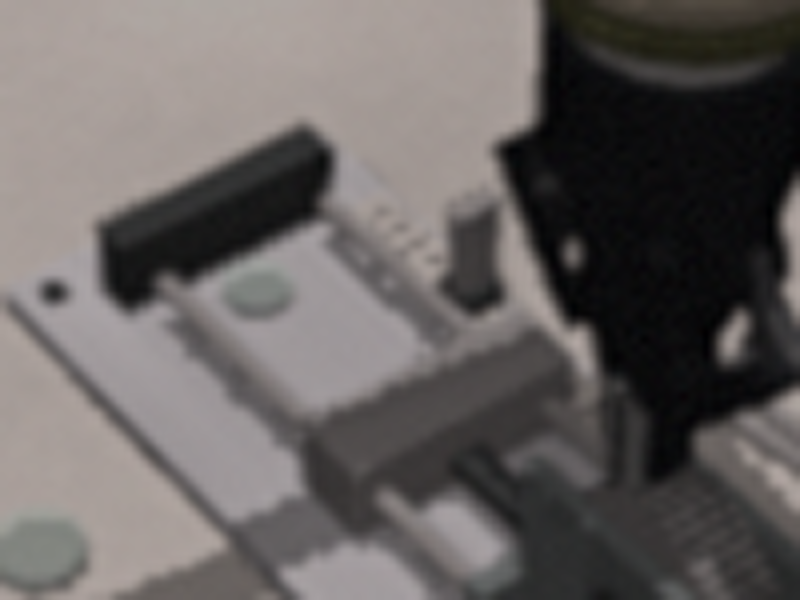

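View pics/z_top2.png

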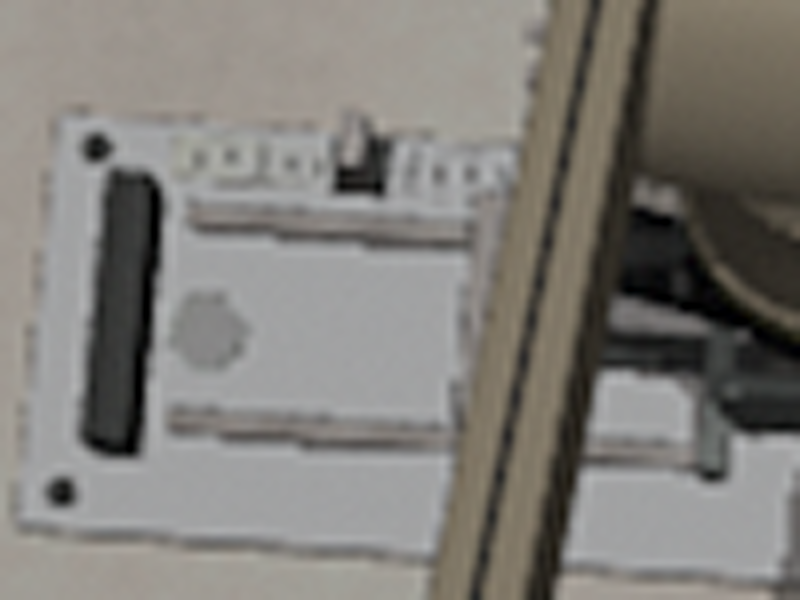

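The top view shows the jaw front moved from column 253.8 to 249.4, about 11 mm. That is the given ratio for a 33 mm stroke, so there is no slip. I repeat the stroke: lift, go back, press, roll.

```bash
python3 -m jog '[[0,0,-0.04,0,0,0],[0,-0.07,-0.06,0,0,0],[0,-0.15,-0.06,0,0,0],[0,-0.15,-0.06,0,0,0],[0,-0.15,-0.03,0,0,0],[0,-0.15,-0.01,0,0,0],[0,-0.15,0,0,0,0],[0,-0.15,0,0,0,0]]'
python3 -m jog '[[0,0.015,0,0,0,0],[0,0.035,0,0,0,0],[0,0.055,0,0,0,0],[0,0.075,0,0,0,0],[0,0.095,0,0,0,0],[0,0.115,0,0,0,0],[0,0.135,0,0,0,0],[0,0.15,0,0,0,0],[0,0.15,0,0,0,0]]'
python3 -m jog '[[0,0,-0.04,0,0,0],[0,-0.07,-0.06,0,0,0],[0,-0.15,-0.06,0,0,0],[0,-0.15,-0.06,0,0,0]]'
python3 look.py 3
```

```text
time: 5.4
tool_pos: [554.6, -82.9, 95.1]
tcp_rot: [180.0, -0.1, 175.3]
ft_force: [-2.5, -0.9, 2.9]
finger_gap: -0.4
time: 6.3
tool_pos: [558.4, -44.7, 95.9]
tcp_rot: [179.9, 0.0, 175.3]
ft_force: [-2.6, 2.3, 4.6]
finger_gap: 0.0
time: 6.7
tool_pos: [555.7, -85.5, 111.6]
tcp_rot: [-179.9, 0.1, 175.2]
ft_force: [-0.1, 1.0, 1.1]
finger_gap: 0.1
{'time': 6.7, 'tool_pos': [555.7, -85.5, 111.6], 'ft_force': [-0.1, 1.0, 1.1]}
```

View pics/z_side3.png

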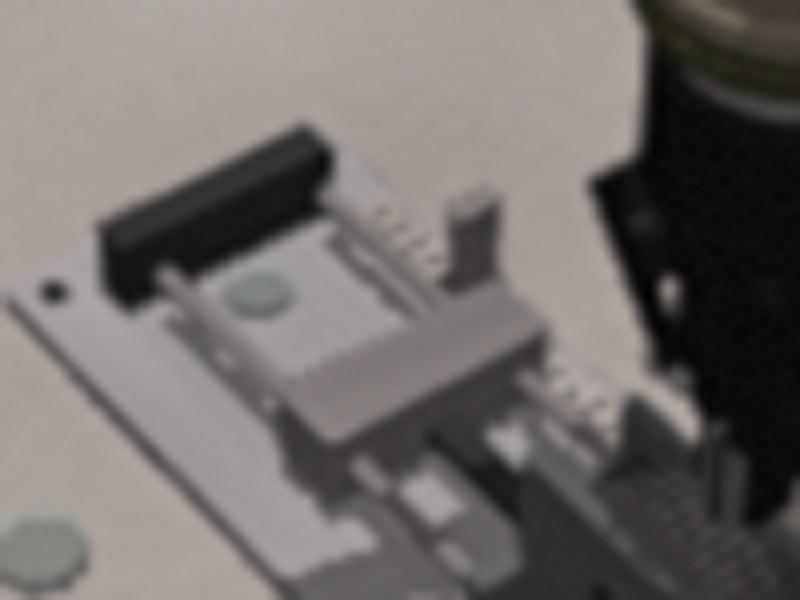

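View pics/z_top3.png

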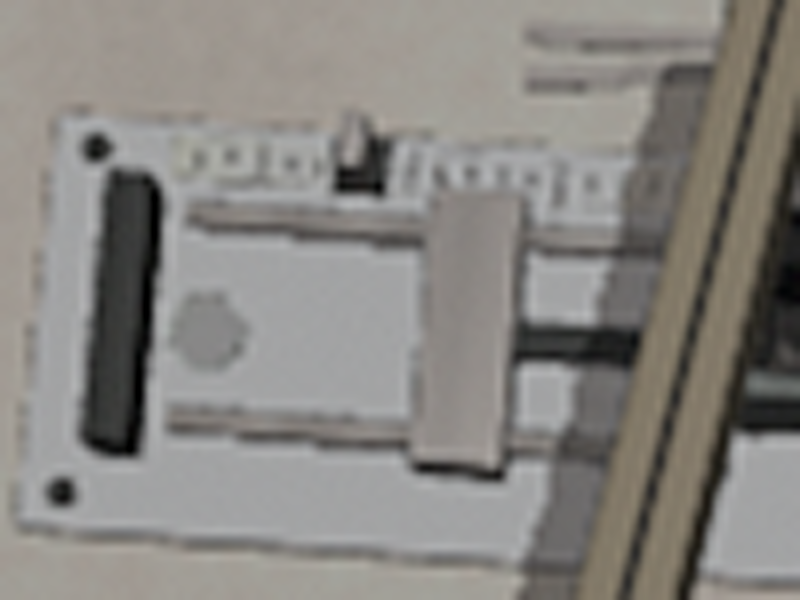

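The top view now shows the jaw's front edge from (428,190) to (412,465) and the gauge's top patch at about (352,135). In the side view they are at (275,390) to (497,288) and (473,198). I measure both on their height planes.

```bash
cat > jm.py <<'E'
from h import *
a=np.radians(-4.75); c=np.array([564,25.6]); R=np.array([[np.cos(a),-np.sin(a)],[np.sin(a),np.cos(a)]])
def jt(n,q,z):
    p,K,T=load('top'+n); return (R.T@(onz(K,T,*zc([q],(190,175),8)[0],z)[:2]-c)).round(1)
def js(n,q,z):
    p,K,T=load('side'+n); return (R.T@(onz(K,T,*zc([q],(220,160),8)[0],z)[:2]-c)).round(1)
E
python3 - <<'E'
from jm import *
print('jaw top',jt('3',(428,190),52),jt('3',(412,465),52),'side',js('3',(275,390),52),js('3',(497,288),52))
print('gauge top patch corners',[jt('3',q,58) for q in((338,165),(369,165),(340,108),(368,115))],'side',[js('3',q,58) for q in((449,205),(495,200),(473,198),(470,215),(480,188))])
print('block/foot',jt('3',(360,165),20))
p,K,T=load('top3')
g=cv2.cvtColor(p,cv2.COLOR_RGB2GRAY); print(g[184:202,226:246])
E
```

```text
jaw top [43.4 56.9] [-46.   54.2] side [-43.4  57.3] [43.2 52.4]
gauge top patch corners [array([48.1, 85.8]), array([48.9, 75.9]), array([66.9, 86.8]), array([65.2, 77.7])] side [array([51.1, 89.2]), array([65.2, 81.9]), array([59.8, 87.1]), array([53.8, 81. ]), array([64.8, 89.7])]
block/foot [57.4 82.8]
[[152 152 151 150 153 153 155 154 155 156 157 157 158 159 156 159 157 159
  159 160]
 [153 153 155 154 152 154 155 156 157 158 156 158 159 159 158 158 157 157
  158 157]
 [154 156 156 154 155 154 155 155 155 156 156 157 157 157 157 159 158 158
  160 158]
 [154 157 154 154 156 156 156 158 156 157 158 158 158 158 158 157 159 159
  159 159]
 [154 154 154 152 154 155 151 146 146 156 158 157 158 158 158 159 159 159
  160 160]
 [155 155 155 154 155 159 148 131 136 130 146 162 157 159 158 159 159 161
  161 160]
 [146 143 136 144 156 158 147 132 140 107 128 166 161 160 158 159 162 161
  161 159]
 [152 148 141 151 161 156 138 134 148 106 105 143 140 138 141 147 140 136
  151 160]
 [166 165 165 167 169 134 120 140 155 110  53  82  89 122 149 152 144 137
  153 163]
 [165 165 164 165 170 119 109 147 148  99  33  47  64 138 174 155 157 166
  162 154]
 [145 156 165 156 163 121 113 158 139  83  39  49  84 148 173 141 146 168
  161 155]
 [116 145 167 132 145 126  86 122 107  62  44  53 104 158 161 133 148 169
  147 150]
 [142 156 168 133 145 126  33  27  36  39  49  50 100 156 148 120 150 170
  117 128]
 [157 152 159 155 166 127  41  40  44  43  51  42 118 167 147 136 158 171
  120 111]
 [156 150 159 168 164 111  30  26  28  32  28  14 125 166 147 144 161 165
  137 121]
 [169 169 169 169 162 139 125 126 128 129 109  83 133 161 159 153 162 146
  134 139]
 [144 140 144 153 154 151 167 180 177 179 165 153 165 170 169 169 171 138
  117 131]
 [123 114 119 126 122 114 129 144 141 142 144 142 140 143 145 141 150 138
  125 134]]
```

The jaw has moved 26 mm and about 26 mm remains. One more full stroke, then another look.

```bash
python3 -m jog '[[0,0,0.03,0,0,0],[0,0,0.05,0,0,0],[0,0,0.06,0,0,0],[0,0,0.06,0,0,0]]'
python3 -m jog '[[0,0.015,0,0,0,0],[0,0.035,0,0,0,0],[0,0.055,0,0,0,0],[0,0.075,0,0,0,0],[0,0.095,0,0,0,0],[0,0.115,0,0,0,0],[0,0.135,0,0,0,0],[0,0.15,0,0,0,0],[0,0.15,0,0,0,0]]'
python3 -m jog '[[0,0,-0.04,0,0,0],[0,-0.07,-0.06,0,0,0],[0,-0.15,-0.06,0,0,0],[0,-0.15,-0.06,0,0,0]]'
python3 look.py 4; python3 - <<'E'
from h import *
for m,(x0,y0,x1,y1) in(('top',(216,180,256,210)),('side',(250,175,300,212))):
    p,K,T=load(m+'4'); c=p[y0:y1,x0:x1,::-1]
    cv2.imwrite(f'pics/zz_{m}4.png',cv2.resize(c,None,fx=16,fy=16,interpolation=cv2.INTER_CUBIC))
E
```

```text
time: 7.2
tool_pos: [555.1, -83.0, 95.4]
tcp_rot: [-180.0, -0.0, 175.3]
ft_force: [-0.6, -0.3, 2.5]
finger_gap: 0.1
time: 8.1
tool_pos: [558.3, -44.8, 95.9]
tcp_rot: [179.9, -0.0, 175.3]
ft_force: [-2.0, 2.0, 3.6]
finger_gap: 0.2
time: 8.5
tool_pos: [555.4, -85.5, 111.5]
tcp_rot: [-179.9, 0.1, 175.2]
ft_force: [0.3, 0.1, 0.6]
finger_gap: -0.6
{'time': 8.5, 'tool_pos': [555.4, -85.5, 111.5], 'ft_force': [0.3, 0.1, 0.6]}
```

View pics/zz_side4.png

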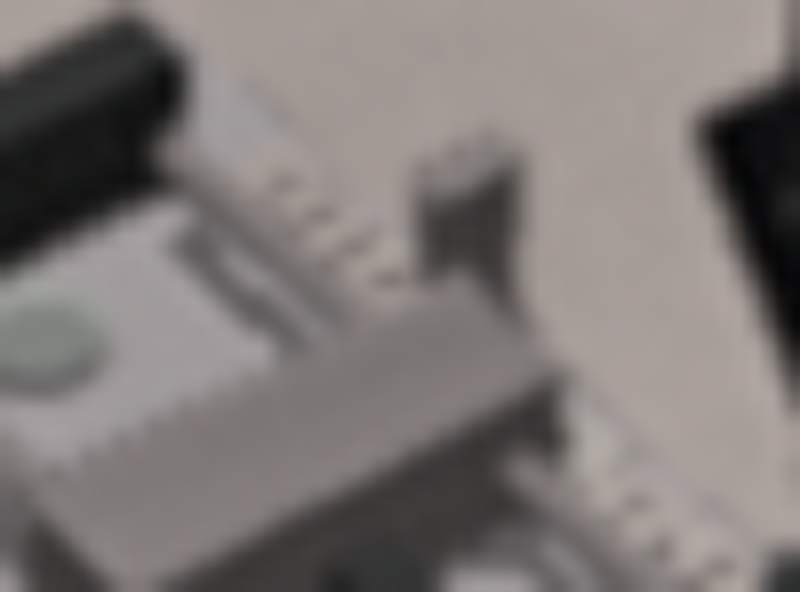

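View pics/zz_top4.png

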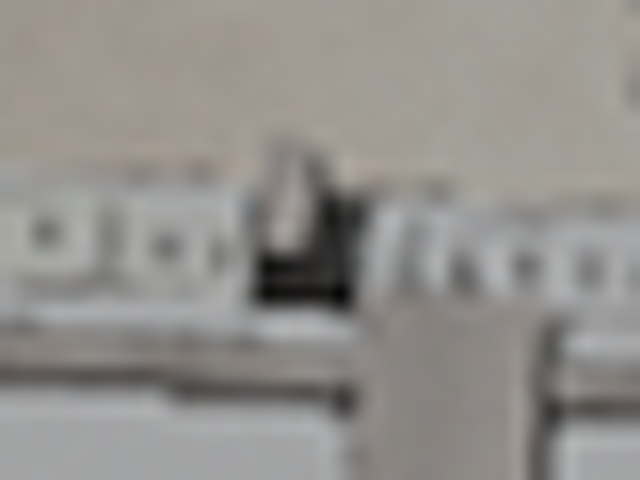

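View pics/z_top4.png

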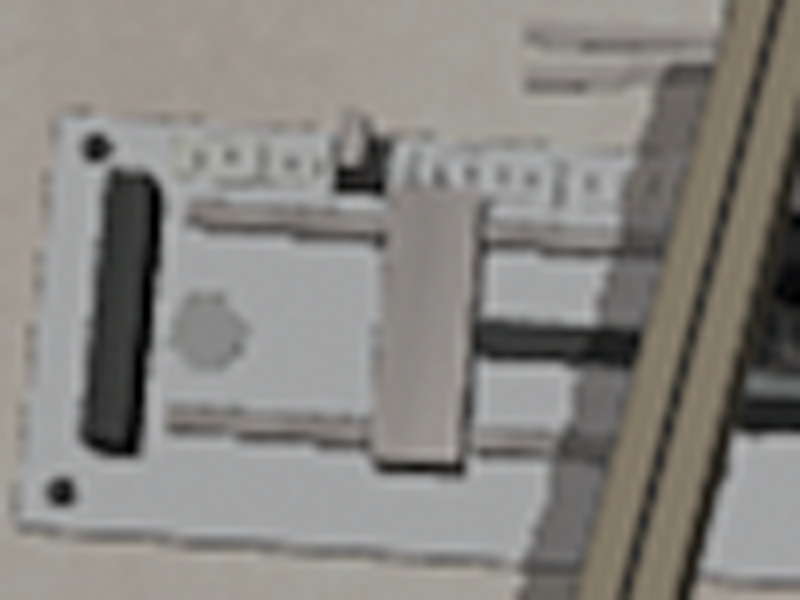

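```bash
python3 - <<'E'
from jm import *
p,K,T=load('top4');p2,K2,T2=load('side4')
t=lambda q,z:(R.T@(onz(K,T,*zc([q],(216,180),16)[0],z)[:2]-c)).round(1)
s=lambda q,z:(R.T@(onz(K2,T2,*zc([q],(250,175),16)[0],z)[:2]-c)).round(1)
print('gauge T',t((265,200),58),t((312,200),58),t((290,150),58),t((288,250),58))
print('block T z12/20',[t(q,z) for q in((255,290),(355,290)) for z in(12,20)])
print('jaw T',t((362,310),52),t((371,310),52), jt('4',(387,190),52),jt('4',(373,460),52))
print('gauge S',[s(q,58) for q in((418,170),(440,200),(520,155),(488,130),(470,165))])
print('jaw S far front',s((468,280),52),s((545,360),52),s((30,480),52))
# predicted gauge top corners for given jig y
for y in(80,82,84):
  for dx,dy in((51,-4),(51,4),(69,4),(69,-4)):
    X=np.append(c+R@np.array([dx,y+dy]),58.); u=proj(K,T,X);w=proj(K2,T2,X)
    print(y,dx-60,dy,((u-[216,180]+.5)*16-.5).round(),((w-[250,175]+.5)*16-.5).round())
E
```

```text
gauge T [56.5 85.8] [57.  78.3] [65.  82.6] [48.5 81.4]
block T z12/20 [array([51.9, 91.2]), array([50.1, 90.3]), array([53.1, 74.7]), array([51.3, 73.9])]
jaw T [40.9 69.3] [41.1 67.9] [42.5 70. ] [-45.3  66.6]
gauge S [array([51.1, 89.3]), array([49.5, 81.2]), array([67.3, 82.1]), array([66.8, 90.3]), array([59. , 85.1])]
jaw S far front [45.3 67.8] [43.8 45. ] [-40.8  72.4]
80 -9 -4 [323. 237.] [466. 213.]
80 -9 4 [273. 234.] [437. 187.]
80 9 4 [283. 125.] [521. 145.]
80 9 -4 [333. 128.] [550. 171.]
82 -9 -4 [311. 237.] [458. 207.]
82 -9 4 [261. 233.] [429. 181.]
82 9 4 [271. 124.] [514. 139.]
82 9 -4 [321. 128.] [543. 164.]
84 -9 -4 [298. 236.] [451. 200.]
84 -9 4 [248. 232.] [422. 174.]
84 9 4 [259. 123.] [506. 132.]
84 9 -4 [308. 127.] [535. 158.]
```

The jaw advanced 12.7 mm for 37.5 mm of stroke, as expected. The remaining gap is about 12 mm by the top view and up to about 17 mm by the side view, which is oblique and coarse. I roll a further 32 mm or so (11 mm of jaw travel), then compare the two locally.

```bash
python3 -m jog '[[0,0,0.03,0,0,0],[0,0,0.05,0,0,0],[0,0,0.06,0,0,0],[0,0,0.06,0,0,0]]'
python3 -m jog '[[0,0.015,0,0,0,0],[0,0.035,0,0,0,0],[0,0.055,0,0,0,0],[0,0.075,0,0,0,0],[0,0.095,0,0,0,0],[0,0.115,0,0,0,0],[0,0.13,0,0,0,0],[0,0.13,0,0,0,0]]'
python3 -m jog '[[0,0,-0.04,0,0,0],[0,-0.07,-0.06,0,0,0],[0,-0.13,-0.06,0,0,0],[0,-0.13,-0.06,0,0,0]]'
python3 look.py 5; python3 - <<'E'
from h import *
for m,(x0,y0,x1,y1) in(('top',(216,180,256,210)),('side',(250,175,300,212))):
    p,K,T=load(m+'5'); c=p[y0:y1,x0:x1,::-1]
    cv2.imwrite(f'pics/zz_{m}5.png',cv2.resize(c,None,fx=16,fy=16,interpolation=cv2.INTER_CUBIC))
E
```

```text
time: 9.0
tool_pos: [555.1, -83.0, 95.4]
tcp_rot: [-180.0, -0.0, 175.3]
ft_force: [-0.9, -0.2, 2.7]
finger_gap: -0.0
time: 9.8
tool_pos: [557.9, -49.5, 96.1]
tcp_rot: [179.9, -0.0, 175.3]
ft_force: [-2.3, 1.1, 5.4]
finger_gap: -0.0
time: 10.2
tool_pos: [555.3, -84.9, 111.1]
tcp_rot: [-180.0, 0.0, 175.2]
ft_force: [-0.1, 0.2, -0.2]
finger_gap: -0.1
{'time': 10.2, 'tool_pos': [555.3, -84.9, 111.1], 'ft_force': [-0.1, 0.2, -0.2]}
```

View pics/zz_side5.png

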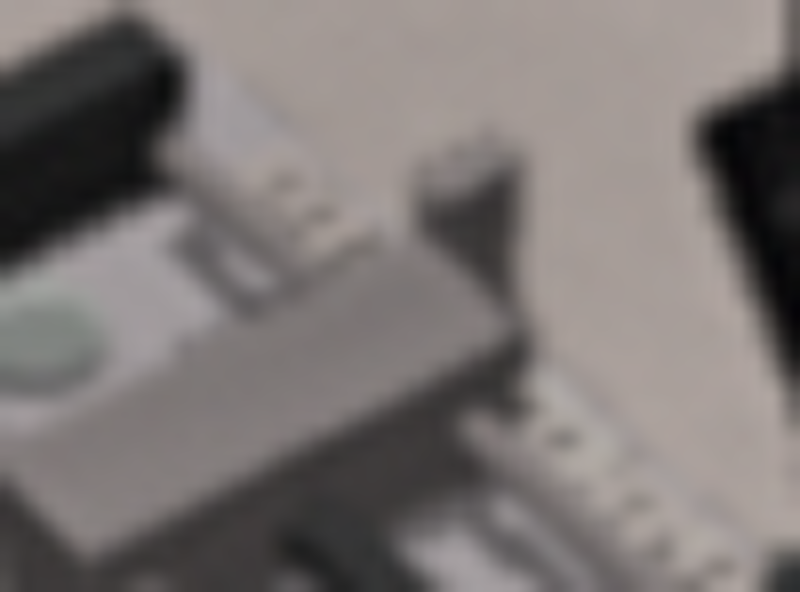

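View pics/zz_top5.png

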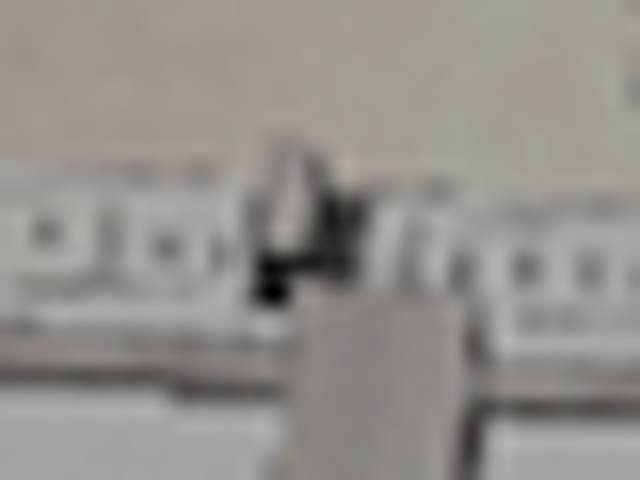

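View pics/z_top5.png

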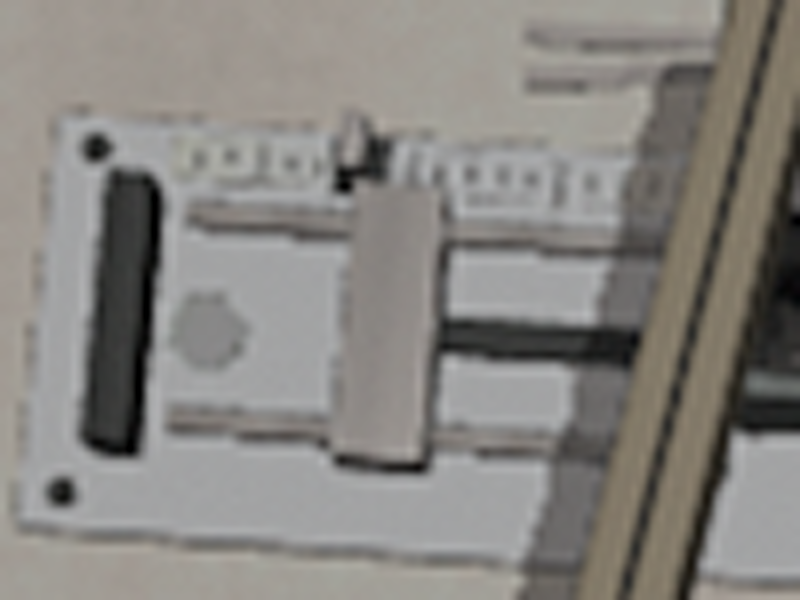

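View pics/z_side5.png

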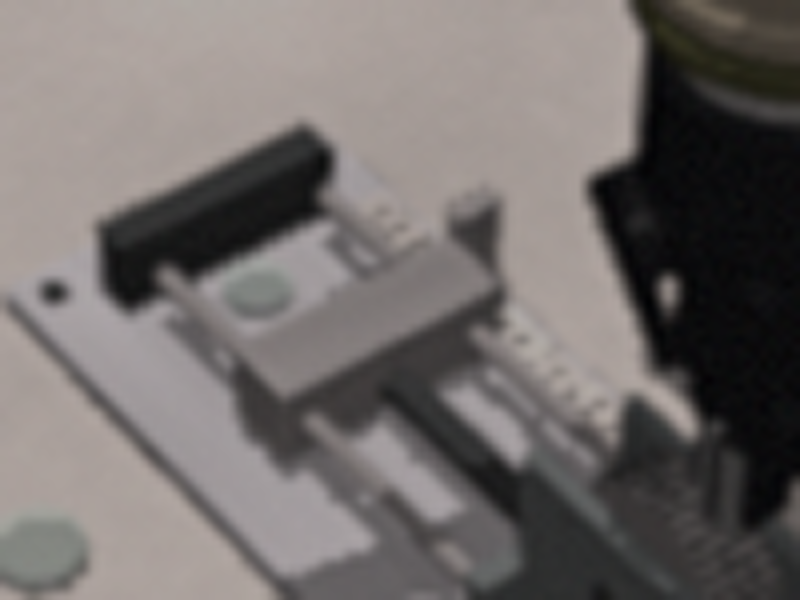

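```bash
python3 - <<'E'
from jm import *
p,K,T=load('top5');p2,K2,T2=load('side5')
t=lambda q,z:(R.T@(onz(K,T,*zc([q],(216,180),16)[0],z)[:2]-c)).round(1)
s=lambda q,z:(R.T@(onz(K2,T2,*zc([q],(250,175),16)[0],z)[:2]-c)).round(1)
print('jaw T',t((294,310),52),t((302,310),52), jt('5',(357,190),52),jt('5',(334,460),52))
print('jaw S far front',s((400,240),52),s((425,245),52),'far back',s((515,325),52),'near',js('5',(240,345),52))
# where the jaw's front top edge falls for jig y, both views
for y in(78,80,82,84):
    o=[]
    for x in(45,-45):
        X=np.append(c+R@np.array([x,y]),52.); o+=[((proj(K,T,X)-[216,180]+.5)*16-.5).round().tolist(),((proj(K2,T2,X)-[250,175]+.5)*16-.5).round().tolist()]
    print(y,o)
# subpixel jaw edge in top: gradient peak per row
g=cv2.cvtColor(p,cv2.COLOR_RGB2GRAY).astype(float); gs=cv2.GaussianBlur(g,(3,3),.7)
for v in range(199,234,3): print(v,g[v,228:240].astype(int))
print('side col profile');g2=cv2.cvtColor(p2,cv2.COLOR_RGB2GRAY)
for v in range(183,200): print(v,g2[v,268:288])
E
```

```text
jaw T [40.1 80.2] [40.2 78.9] [41.8 79.6] [-46.2  79. ]
jaw S far front [42.1 82.4] [44.8 78.9] far back [45.  54.5] near [-40.7  80.8]
78 [[310.0, 282.0], [429.0, 247.0], [259.0, 833.0], [-11.0, 471.0]]
80 [[298.0, 281.0], [422.0, 241.0], [247.0, 832.0], [-18.0, 464.0]]
82 [[286.0, 280.0], [415.0, 234.0], [234.0, 831.0], [-25.0, 457.0]]
84 [[273.0, 279.0], [408.0, 228.0], [222.0, 831.0], [-32.0, 450.0]]
199 [168 168 162 141 126 115 130 140 135 134 131 130]
202 [125 130 130 131 134 121 124 134 134 131 130 131]
205 [139 138 138 138 140 133 131 133 132 130 131 131]
208 [163 164 164 165 153 140 136 133 131 132 133 134]
211 [163 163 163 166 143 129 134 135 133 133 134 136]
214 [164 162 163 167 137 121 136 134 135 134 135 138]
217 [164 163 162 166 152 137 136 137 132 133 138 141]
220 [163 162 166 142 132 140 136 136 134 137 140 143]
223 [163 163 166 137 122 139 138 135 138 140 142 144]
226 [144 141 148 139 133 140 138 137 140 142 143 146]
229 [ 96 104 105 134 147 140 141 140 142 145 147 148]
232 [166 167 174 121  39  44  55  67  87 100 110 116]
side col profile
183 [151 151 153 155 155 15
[... 751 characters left out ...]
158]
192 [102 109 115 121 124 122 121 120 121 122 119  99  72  75 122 152 158 158
 156 158]
193 [104 114 121 122 120 119 119 118 120 122 123 117  98  82 117 150 159 158
 158 159]
194 [118 120 121 121 118 119 120 120 121 123 125 125 118 100 109 142 157 159
 159 159]
195 [122 121 119 119 119 119 121 123 123 125 126 126 125 108  97 127 152 159
 160 159]
196 [120 119 120 120 121 123 124 124 126 127 125 118 108  83  74 117 149 160
 160 161]
197 [122 121 122 123 125 124 126 127 125 120 110  87  72  58  68 119 146 154
 160 162]
198 [122 123 125 125 126 127 126 122 113  91  73  62  56  59  89 141 160 156
 154 158]
199 [125 124 125 127 128 125 116  96  78  63  57  57  57  63 100 146 169 164
 155 154]
```

The jaw front is at y≈79.5 (top) and 80.5 (side). The gauge is at 82 (top) and 85 (side), so it is 2.5 to 4.5 mm short. A final short stroke of 9.5 mm (about 3.2 mm of jaw), then I lift clear.

```bash
python3 -m jog '[[0,0.06,0,0,0,0],[0,0.06,0.03,0,0,0],[0,0.06,0.05,0,0,0],[0,0.06,0.06,0,0,0],[0,0.06,0.06,0,0,0]]'
python3 -m jog '[[0,0.01,0,0,0,0],[0,0.022,0,0,0,0],[0,0.032,0,0,0,0],[0,0.038,0,0,0,0],[0,0.038,0,0,0,0]]'
python3 -m jog '[[0,0,-0.05,0,0,0],[0,0,-0.15,0,0,0],[0,-0.15,-0.3,0,0,0],[0,-0.3,-0.4,0,0,0],[0,-0.4,-0.4,0,0,0],[0,-0.4,-0.4,0,0,0],[0,-0.4,-0.4,0,0,0]]'
python3 look.py 6; python3 - <<'E'
from h import *
for m,(x0,y0,x1,y1) in(('top',(216,180,256,210)),('side',(250,175,300,212))):
    p,K,T=load(m+'6'); c=p[y0:y1,x0:x1,::-1]
    cv2.imwrite(f'pics/zz_{m}6.png',cv2.resize(c,None,fx=16,fy=16,interpolation=cv2.INTER_CUBIC))
E
```

```text
time: 10.8
tool_pos: [556.7, -68.2, 95.7]
tcp_rot: [180.0, 0.0, 175.3]
ft_force: [-1.3, 0.4, 6.2]
finger_gap: 0.0
time: 11.3
tool_pos: [557.4, -59.0, 96.1]
tcp_rot: [-180.0, 0.0, 175.3]
ft_force: [-1.9, 1.0, 6.0]
finger_gap: 0.0
time: 12.0
tool_pos: [548.6, -158.8, 195.7]
tcp_rot: [180.0, -0.0, 175.2]
ft_force: [-0.5, 0.9, 0.0]
finger_gap: 0.2
{'time': 12.0, 'tool_pos': [548.6, -158.8, 195.7], 'ft_force': [-0.5, 0.9, 0.0]}
```

View pics/zz_side6.png

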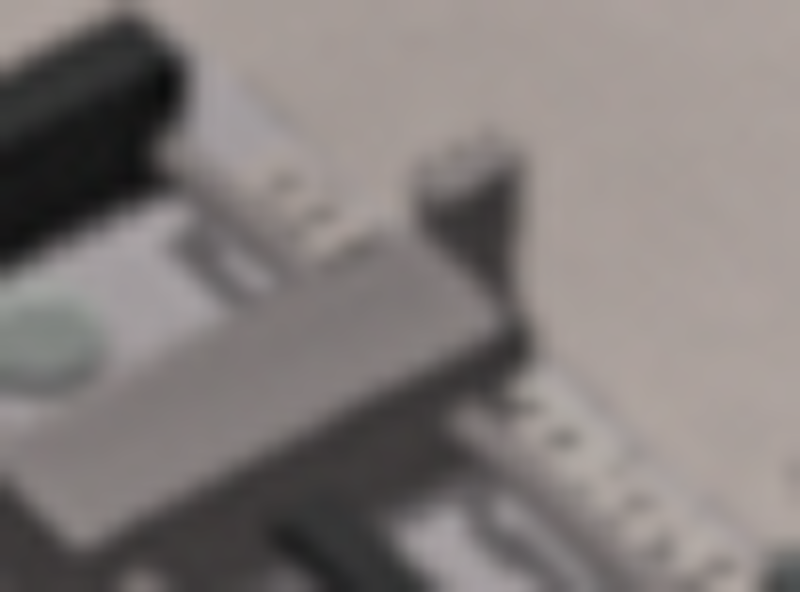

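View pics/zz_top6.png

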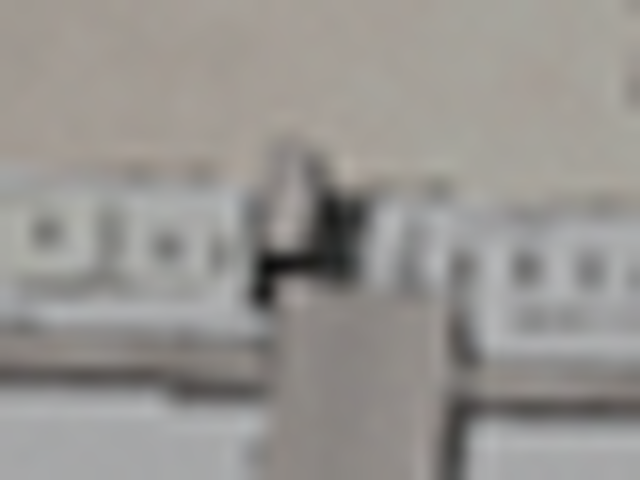

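View pics/top6.png

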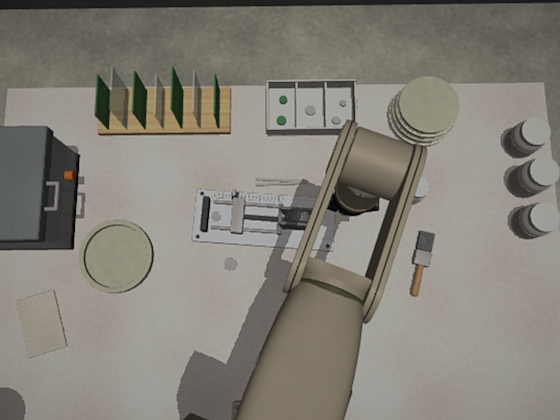

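In the top zoom the jaw's front edge is now at column 278, against about 282 for the blade's mid-line, so it's within about 1 mm. The side view puts the jaw at about 83, between the two gauge estimates of 82 and 85. The hand is clear and nothing else appears to have moved, so I hand in.

```bash
python3 - <<'E'
from jm import *
p,K,T=load('top6');p2,K2,T2=load('side6')
t=lambda q,z:(R.T@(onz(K,T,*zc([q],(216,180),16)[0],z)[:2]-c)).round(1)
s=lambda q,z:(R.T@(onz(K2,T2,*zc([q],(250,175),16)[0],z)[:2]-c)).round(1)
print('jaw front T',t((278,300),52),'back T',t((448,310),52),'S front',s((403,232),52),'S back',s((502,318),52))
print(r.hand_in())
E
```

```text
jaw front T [41.6 82.9] back T [42.  55.5] S front [43.7 83.7] S back [44.3 57.2]
the job is handed in; nothing more can be done
None
```

The jaw's front face is now level with the gauge blade to within about 1 to 2 mm, well inside the blade's 8 mm thickness. I rolled the wheel with the closed fingertips in four full strokes and one short corrective one. Each press was light, about 3 to 6 N. Then I lifted the hand clear and handed the job in at about 12 s.

| Last check (y from plate centre, mm) | Jaw front | Gauge blade | Difference |
|---|---|---|---|
| Top view | 82.9 | about 82 | +0.9 |
| Side view | 83.7 | about 85 | -1.3 |

- **Disagreement between views:** the two cameras differ by about 3 mm on where the gauge is. The side view is oblique and only good to about 3 mm. I aimed between the two.
- **Jaw back edge:** taking 30 mm off the front puts the back edge at 53 to 54 mm. I measured 55.5 (top) and 57.2 (side), which would put the front 2 to 4 mm further towards the fence. I went by the direct front-edge readings.
- **Other objects:** the hand was about 100 mm clear of the wheel with no force on it. In the final top picture the mould, glass disc beside the jig, tweezers and brush look unmoved. The arm hid the steel ring and most of the jar, and I didn't check those separately.

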